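Take the sample jar out of the lidded pot and put it on the balance

ROBOT

A 6-joint arm with a two-finger parallel gripper is mounted at the origin on the work surface. World frame = base frame: x ahead of the robot, y to its left, z up, the work surface at z = 0. Lengths are in mm, angles in rad, forces in N, time in s.
With the tool pointing down it reaches from about 350 to 725 mm from the base axis. Payload 6 kg.
Tool frame: the origin (TCP) lies on the centre line of the jaws, within the pads' length; the fingertips stand 11 mm ahead of it and the grasp point (between the pads) lies 8 mm behind it; z points along the fingers, y is the line along which they close (so a half turn about z gives the same grasp; the last joint's range is limited). The gripper opens to 85 mm and grips with 20 to 120 N. Pads are 22 mm wide; open, the fingers measure 114 mm over their backs; the gripper's body (76 mm by 85 mm) begins 54 mm behind the grasp point. The pads swing forward as they close: fully open they stand 13 mm farther back than shut.
Start: joints at [-0.829, 0.04, 0.085, 0, -1.615, -0.334], TCP at [237.961, -550.771, 242.261] pointing down, gripper open.
Joint ranges: [-2.56, 2.56], [-1.29, 2.01], [-1.08, 1.49], [-3.29, 1.98], [-2.81, -0.18], [-2.99, 2.99]. Speed limits (rad/s): [2.57, 2.57, 3.01, 3.14, 3.14, 3.14].

INTERFACE

Orientations are given as a 3x3 rotation matrix whose columns are the frame's x, y, z axes.
In Python, from station import r, optics, spotter gives the robot as it stands. The module is installed in compiled form; this text tells all that it offers.
- The arm moves only by the shell command python3 -m handwheel 'ROWS' [FORCE]. ROWS is JSON, a list of rows, each a list of 5 numbers: the opening in per cent of the stroke, from 0 (shut) to 100 (fully open), then the shift along the tool's x, y, z in mm, then the turn about the tool's z in rad. In form: [[hand, tx, ty, tz, roll], ...]. A call has exactly 10 rows; each row is the pose to reach, as a shift and turn from the pose commanded when the call began, along the tool's axes at that moment; what a row does not reach only later rows make up. A row lasts 1/8 s, in which the tool goes at most 62.5 mm and 10.7 degrees, less where a joint would pass 70% of its speed; a pose out of reach is approached as far as the arm can. A call with a gripper value outside its range is refused whole. The fingers move at their own pace and stop on an object; FORCE is the grip in N (left out, the last holds). Time passes only in rows, so rows that repeat a pose let the fingers close, or fill a call up. It gives the time, the measured TCP pose, the force, the opening and the grip force at its end, in the units of the state.
- r.get_state(): the state, without advancing time (a new reading comes with each control period).
- optics.capture(name): name is "side" or "top"; returns a dict with "color" (400x640x3 uint8, blue, green, red), "vertical_fov" (degrees; the focal length in pixels is half the picture's height over the tangent of half this angle, whatever the lens; pixels are square), "cx", "cy" (the principal point, pixels), "k1" (the pictures are not rectified: a ray, as slopes to the right and down, at radius r is drawn at 1 + k1 r^2 times it, then the intrinsics apply), "eye" and "attitude" of the camera in the world. Camera axes: x right, y down, z forward; pixel columns grow to the right and rows downward; lengths in mm; the calibration is good to about 2 mm. A picture is of the moment at which its call begins. There is no depth.
- r.hand_in(): hands the job in; it is judged then, once.
Trained networks look in a picture, given as the dict that the camera call returned (one of the last four; its "shot" number tells which), for a name from the list of things; names that differ only in an ending like _2 or _b are one class to them, and where a whole thing is asked for, a point or a joint stands for the part that bears it (a point fixed in the world has none). Each returns a list of dicts, best first, with "conf" (0 to 1); they miss things now and then, are a little off and sometimes report something else, mostly with a low value. They report only what shows in the picture. A call takes as long as a camera call.
- spotter.recognise(target, picture): "extent" ([left, top, right, bottom] in pixels, round what is visible of it).
- spotter.pinpoint(target, picture): "location" ([row, column] in pixels: a listed point, or the origin of a listed thing).
The state is a dict: "time_s": time; "joint_positions": joint angles; "qvel": joint speeds; "effort": joint torques, N m; "tcp_pos": TCP position; "tcp_rot": TCP orientation; "ft_force": force on the tool from outside, world axes, zero at the start; "torque": the same for the moment, N m; "gripper_width": opening from 0.0 (shut) to 1.0 (fully open); "grasp_force": force on a finger pad.
Only numpy, scipy, OpenCV 4.12 (cv2) and the standard library are available. Lean on these libraries where they do the work, as an engineer would, in place of code of your own. Each camera call takes 0.05 s, during which the arm holds its last target. There are 200 camera calls.

TASK

Lift the lid off the wide steel pot and lay it flat, knob up, in the empty steel tray; then take the white jar out of the pot and stand it upright in the middle of the balance's pan. Keep the jar upright, set both down gently instead of dropping them, and leave the pot and everything else standing where they are.

Things in the scene. Friction and masses are not known exactly. Their poses are not given: they have to be found in the camera images.
- pot: Loose round stainless pot, low and wide: 168 mm across, 160 mm inside, 97 mm high, floor 5 mm thick, 1.2 kg, small side loops at its +y and -y (to 110 mm from the axis, 72 mm up). Origin: centre of underside, z up. At first the lid is on it and the jar inside. Pot, tray and balance share three places, left, middle and right, in any order; any yaw.
- lid: Loose stainless lid, 176 mm across, about 0.32 kg. Origin: centre of underside, z up through the knob. A 6 mm deep plug, 152 mm across, hangs loosely in the pot; the brim rests on the rim (origin 91 mm above the pot's). Metal rises to 15 mm above the origin; the round black knob on the axis is 36 mm across from 20 to 52 mm above the origin. It simply lifts off.
- jar: Loose closed white plastic jar, an upright cylinder 52 mm across (cap 53 mm) and 80 mm high, about 0.24 kg. Origin: centre of its underside, z up. It stands on the pot's floor within 15 mm of the pot's axis, its top 12 mm below the rim, hidden by the lid at first.
- tray_in (a point): Centre of the inner floor of the empty shallow stainless tray (230 x 230 mm, 12 mm high, walls and floor 4 mm, fixed). The point is on the floor's upper face; x and y run parallel to its sides, z up. The lid (176 mm) fits inside with about 23 mm to spare all round when centred; lying flat, its origin is at this height.
- pan (a point): Centre of the upper face of the balance's round steel pan (160 mm across, 75 mm above the table, does not give). The fixed white balance under it is 240 x 190 mm, 50 mm high, with its display on the low strip at the robot's side of the pan; z up.
- canister: Bystander, not the pot: narrower, taller steel canister with a fixed lid and bail loop, 106 mm across, 149 mm high, at the back left. Origin: centre of its underside.
- tin0: Bystander: food tin, 74 mm across, 108 mm high, at the back, left of the middle. Origin: centre of its underside.
- tin1: Bystander: food tin, 74 mm across, 108 mm high, at the back, right of the middle. Origin: centre of its underside.
- store_jar: Bystander: clear storage jar with a screw lid, 88 mm across, 120 mm high, at the back right. Origin: centre of its underside.
- bottle: Bystander: clear bottle, 72 mm across, 230 mm high, at the far left. Origin: centre of its underside.
- weight: Bystander: steel calibration weight with a small knob, 52 mm across, 60 mm high, near the robot, left of the middle. Origin: centre of its underside.

How it is judged (in metres and radians):
On the way, in this order (a step that is already met when the one before it is completed fails the run):
1. the lid lies released, flat and knob up in the tray while the jar still stands in the pot (z of lid in the frame of tray_in between -0.004 and 0.005 m and horizontal distance between lid and tray_in below 0.035 m and angle between lid's own z axis and vertical below 0.06 rad and contact force between the fingers and lid below 0.1 N and linear speed of lid below 0.03 m/s and horizontal distance between jar and pot below 0.055 m and z of jar in the frame of pot below 0.015 m), for 0.2 s.
2. the jar is lifted clear of the pot (z of jar in the frame of pot above 0.1 m), for 0.05 s.
At the end, for the whole second after the job is handed in: Lid flat (0.06 rad) on the tray floor (5 mm), knob up, within 35 mm of the tray centre; jar upright (0.08 rad) on the pan, within 40 mm of its centre; both released and at rest; pot upright and within 40 mm of its starting place (z of lid in the frame of tray_in between -0.004 and 0.005 m and horizontal distance between lid and tray_in below 0.035 m and angle between lid's own z axis and vertical below 0.06 rad and contact force between the fingers and lid below 0.1 N and linear speed of each of lid, jar below 0.03 m/s and z of jar in the frame of pan between -0.004 and 0.005 m and horizontal distance between jar and pan below 0.04 m and angle between jar's own z axis and vertical below 0.08 rad and contact force between the fingers and jar below 0.1 N and angle between pot's own z axis and vertical below 0.05 rad and distance of pot from where it was at the start of the episode below 0.04 m); the robot touches nothing.
It fails at once if the lid is dropped or flung (moves faster than 0.45 m/s out of the fingers, a fall of about 10 mm) (linear speed of lid above 0.45 m/s and contact force between the fingers and lid below 0.05 N).
It fails at once if the jar is dropped or flung (moves faster than 0.45 m/s out of the fingers, a fall of about 10 mm) (linear speed of jar above 0.45 m/s and contact force between the fingers and jar below 0.05 N).
It fails at once if the jar is tipped more than 0.5 rad (angle between jar's own z axis and vertical above 0.5 rad).
It fails at once if the pot is pushed more than 40 mm or tipped more than 0.3 rad (distance of pot from where it was at the start of the episode above 0.04 m or angle between pot's own z axis and vertical above 0.3 rad).
It fails at once if a bystander is moved more than 30 mm or tipped over (distance of any of canister, tin0, tin1, store_jar, bottle, weight from where it was at the start of the episode above 0.03 m or angle between any of canister, tin0, tin1, store_jar, bottle, weight's own z axis and vertical above 0.5 rad).
It also fails if it takes over 64 s, if anything falls off the work surface, if the arm or the gripper's body presses on something with over 40 N, if the wrist force passes 120 N, or if a joint passes its speed limit or range.

## Working session

There is one attempt and no reset: what is moved stays moved. The work goes in short steps, Python scripts to look and compute and a shell command to move; the robot and the scene stay as the last step left them, time stands still between calls to the robot, and variables do not carry over. Pictures are saved under pics/ and viewed, at most 10 in all, crops included, and the job is handed in when it is done.

```bash
mkdir -p pics; cat > h.py <<'E'
import numpy as np, cv2
from station import r, optics, spotter
def K(p):
    f=200/np.tan(np.radians(p["vertical_fov"])/2)
    return np.array([[f,0,p["cx"]],[0,f,p["cy"]],[0,0,1.]]), f
def ray(p,row,col):
    k,f=K(p); d=np.array([(col-p["cx"])/f,(row-p["cy"])/f]); u=d.copy()
    for _ in range(30): u=d/(1+p["k1"]*(u@u))
    return np.array(p["eye"],float), np.array(p["attitude"])@np.array([u[0],u[1],1])
def at_z(p,row,col,z):
    e,d=ray(p,row,col); return e+d*(z-e[2])/d[2]
def proj(p,X):
    k,f=K(p); c=np.array(p["attitude"]).T@(np.array(X,float)-np.array(p["eye"])); u=c[:2]/c[2]; u=u*(1+p["k1"]*(u@u))
    return u*f+[p["cx"],p["cy"]]
E
python3 - <<'E'
from h import *
for n in("top","side"):
    p=optics.capture(n); cv2.imwrite(f"pics/{n}0.png",p["color"])
    print(n,p["eye"],np.round(p["attitude"],3).tolist(),p["vertical_fov"],p["k1"])
    for t,z in(("pot",0),("lid",91),("tray_in",4),("pan",75),("weight",0),("canister",0)):
        for d in spotter.pinpoint(t,p)[:2]: print(t,round(d["conf"],2),np.round(d["location"]),at_z(p,*d["location"],z).round(0))
        if t in("lid","pot","pan","tray_in"):
            for d in spotter.recognise(t,p)[:2]: print("   box",round(d["conf"],2),np.round(d["extent"]))
s=r.get_state();print(s["time_s"],s["tcp_pos"],np.round(s["tcp_rot"],3).tolist(),s["gripper_width"])
E
```

```text
top [ 277.41316639  109.49153902 1539.83502402] [[0.015, -0.982, 0.189], [-1.0, -0.018, -0.013], [0.016, -0.189, -0.982]] 47.0825291534221 -0.13528752506139327
pot 0.42 [227. 455.] [ 475. -355.    0.]
lid 0.98 [225. 457.] [ 469. -334.   91.]
   box 0.94 [429. 201. 483. 252.]
tray_in 0.87 [218. 253.] [494. 335.   4.]
   box 0.64 [213. 178. 291. 251.]
pan 0.94 [189. 352.] [583.   6.  75.]
pan 0.68 [229. 455.] [ 457. -331.   75.]
   box 0.85 [317. 160. 388. 242.]
   box 0.69 [430. 199. 478. 254.]
weight 0.67 [261. 305.] [353. 154.   0.]
canister 0.85 [149. 271.] [739. 282.   0.]
side [ -42.33323923 1099.15160208  964.08679271] [[-0.853, -0.316, 0.415], [-0.521, 0.519, -0.677], [-0.001, -0.794, -0.607]] 42.57016502822697 -0.08912446867266309
pot 0.84 [160. 402.] [ 478. -335.    0.]
   box 0.72 [378. 141. 430. 176.]
lid 0.63 [140. 404.] [ 473. -316.   91.]
   box 0.9 [379. 125. 433. 151.]
   box 0.16 [318. 112. 345. 153.]
tray_in 0.91 [278. 294.] [489. 333.   4.]
   box 0.56 [242. 235. 354. 325.]
pan 0.83 [178. 329.] [588. -15.  75.]
   box 0.61 [287. 168. 384. 233.]
weight 0.89 [256. 376.] [346. 144.   0.]
canister 0.7 [233. 226.] [756. 282.   0.]
canister 0.33 [206. 253.] [763. 140.   0.]
1.1 [ 237.97585792 -550.75768374  242.23475737] [[-0.918, -0.397, -0.0], [-0.397, 0.918, 0.0], [0.0, 0.0, -1.0]] 0.997759154334749
```

View pics/top0.png

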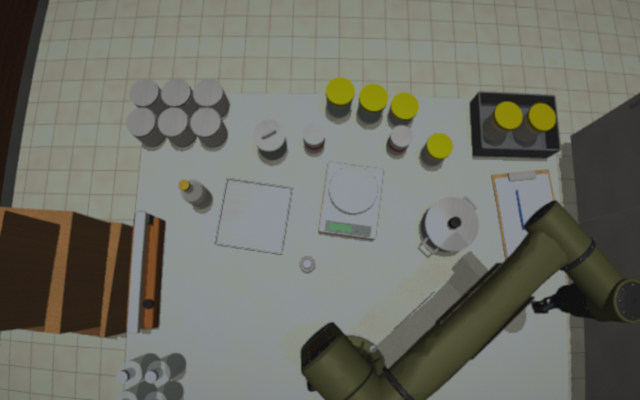

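View pics/side0.png

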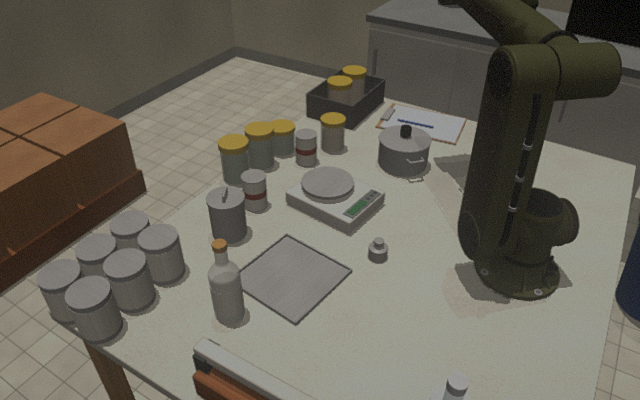

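The top picture shows the lidded pot at about (451,226) with its knob at (454,222), the tray centre at (254,216) and the pan at (352,190). In the side picture the knob is at (405,131), the tray at (294,277) and the pan at (328,183).

```bash
python3 - <<'E'
from h import *
def tri(a,b):
    A=np.zeros((3,3));c=np.zeros(3)
    for e,d in(a,b):
        d=d/np.linalg.norm(d);M=np.eye(3)-np.outer(d,d);A+=M;c+=M@e
    return np.linalg.solve(A,c)
P={n:optics.capture(n) for n in("top","side")}
def blob(p,x0,y0,x1,y1,th):
    g=cv2.cvtColor(p["color"],cv2.COLOR_BGR2GRAY)[y0:y1,x0:x1]
    n,l,s,c=cv2.connectedComponentsWithStats((g<th).astype(np.uint8)); i=1+np.argmax(s[1:,4])
    return c[i][1]+y0,c[i][0]+x0,s[i]
a=blob(P["top"],442,212,467,234,60);b=blob(P["side"],396,122,415,140,60)
print(a,b,"knob",tri(ray(P["top"],*a[:2]),ray(P["side"],*b[:2])), at_z(P["top"],*a[:2],138),at_z(P["side"],*b[:2],130))
for t,z in(("tray_in",4),("pan",75),("lid",91)):
    q=[spotter.pinpoint(t,P[n])[0]["location"] for n in P]
    print(t,tri(ray(P["top"],*q[0]),ray(P["side"],*q[1])),[at_z(P[n],*l,z).round() for n,l in zip(P,q)])
for c in((227,179),(292,186),(283,254),(216,245)): print("tray",at_z(P["top"],c[1],c[0],12).round())
for c in((287,236),(351,271),(294,320),(235,276)): print("trayS",at_z(P["side"],c[1],c[0],12).round())
# pan outline
print("pan L,R,T,B",[at_z(P["top"],*c,75).round() for c in((190,328),(190,378),(166,353),(214,352))])
for u in((431,247),(470,203)): print("handle",at_z(P["top"],u[1],u[0],72).round())
E
```

```text
(np.float64(222.45045045045046), np.float64(453.8918918918919), array([  6,   5,  13,  12, 111], dtype=int32)) (np.float64(131.05), np.float64(405.525), array([  5,   3,  11,  13, 120], dtype=int32)) knob [ 471.01896258 -313.76193745  128.6799891 ] [ 470.22168052 -310.80756685  138.        ] [ 469.71598941 -311.66581202  130.        ]Traceback (most recent call last):
  File "<stdin>", line 15, in <module>
IndexError: list index out of range
```

Both views put the knob at (470.5, -312) and z≈129, as expected. I'll go above it and measure the tray and pan from there.

```bash
python3 -m handwheel '[[100,-40,16,0,0],[100,-88,36,0,0],[100,-136,56,0,0],[100,-184,76,0,0],[100,-232,96,0,0],[100,-280,115,0,0],[100,-308,127,0,0],[100,-308,127,30,0],[100,-308,127,50,0],[100,-308,127,50,0]]' 40
python3 - <<'E'
from h import *
P={n:optics.capture(n) for n in("top","side")}
for n in P: cv2.imwrite(f"pics/{n}1.png",P[n]["color"])
for t,z in(("tray_in",4),("pan",75)):
    for n in P:
        q=spotter.pinpoint(t,P[n])
        if q: print(t,n,round(q[0]["conf"],2),at_z(P[n],*q[0]["location"],z).round())
for c in((227,179),(292,186),(283,254),(216,245)): print("tray",at_z(P["top"],c[1],c[0],12).round())
for c in((287,236),(351,271),(294,320),(235,276)): print("trayS",at_z(P["side"],c[1],c[0],12).round())
print("pan",[at_z(P["top"],*c,75).round() for c in((190,328),(190,378),(166,353),(214,352))])
c=np.hstack([cv2.resize(P["side"]["color"][100:190,360:460],None,fx=4,fy=4,interpolation=2),cv2.resize(P["side"]["color"][150:240,270:370],None,fx=4,fy=4)])
cv2.imwrite("pics/crop1.png",c)
print(r.get_state()["tcp_pos"],[proj(P["side"],r.get_state()["tcp_pos"])])
E
```

```text
time_s: 2.5
tcp_pos: [469.3, -312.0, 190.3]
tcp_rot: [[-0.918, -0.396, -0.003], [-0.396, 0.918, 0.001], [0.003, 0.002, -1.0]]
ft_force: [0.1, 0.7, 0.8]
gripper_width: 0.996
grasp_force: 0.0
tray_in top 0.64 [496. 324.   4.]
tray_in side 0.91 [502. 335.   4.]
pan top 0.86 [581.   7.  75.]
pan side 0.79 [582.  -5.  75.]
tray [624. 428.  12.]
tray [604. 205.  12.]
tray [373. 228.  12.]
tray [398. 453.  12.]
trayS [590. 213.  12.]
trayS [371. 241.  12.]
trayS [409. 454.  12.]
trayS [617. 412.  12.]
pan [array([579.,  83.,  75.]), array([582., -81.,  75.]), array([662.,   2.,  75.]), array([502.,   4.,  75.])]
[ 470.53074233 -312.45507016  193.40845772] [array([407.41040129, 113.59231018])]
```

View pics/crop1.png

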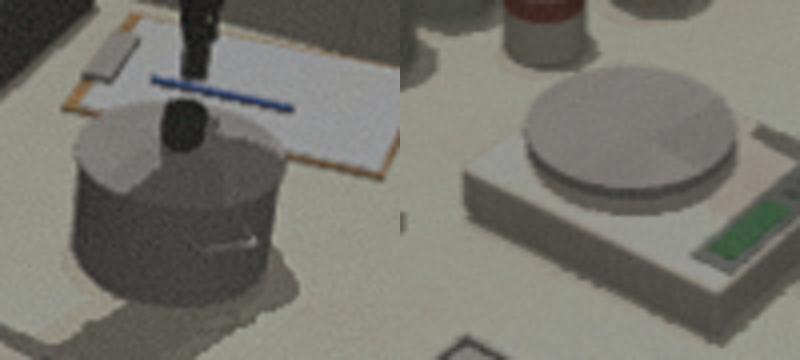

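The open fingers are lined up over the knob (crop about (190,110)) and the pan is clear. The tray centre from its corners is (498,329) and the pan is about (581,2). I'll descend and grip.

```bash
python3 -m handwheel '[[100,0,0,30,0],[100,0,0,55,0],[100,0,0,66,0],[100,0,0,71,0],[0,0,0,71,0],[0,0,0,71,0],[0,0,0,71,0],[0,0,0,71,0],[0,0,0,71,0],[0,0,0,71,0]]' 50
```

```text
time_s: 4.05
tcp_pos: [471.1, -312.6, 122.7]
tcp_rot: [[-0.918, -0.397, 0.002], [-0.397, 0.918, -0.002], [-0.002, -0.002, -1.0]]
ft_force: [0.5, -1.5, 5.3]
gripper_width: 0.403
grasp_force: 50.5
```

```bash
python3 -m handwheel '[[0,0,0,-8,0],[0,0,0,-25,0],[0,0,0,-50,0],[0,0,0,-80,0],[0,0,0,-105,0],[0,0,0,-110,0],[0,-10,21,-110,0],[0,-30,62,-110,0],[0,-50,103,-110,0],[0,-70,145,-110,0]]' 50
python3 - <<'E'
from h import *
p=optics.capture("side");cv2.imwrite("pics/side2.png",p["color"])
for t,z in(("pan",75),("tray_in",4)):
    q=spotter.pinpoint(t,p)
    if q: print(t,at_z(p,*q[0]["location"],z).round())
for z in(75,): print(at_z(p,181.7,327.6,z))
E
```

```text
time_s: 5.3
tcp_pos: [476.3, -149.5, 229.5]
tcp_rot: [[-0.918, -0.396, -0.003], [-0.396, 0.918, 0.001], [0.002, 0.002, -1.0]]
ft_force: [1.0, -0.8, -3.4]
gripper_width: 0.407
grasp_force: 51.2
pan [586. -15.  75.]
tray_in [506. 332.   4.]
[581.47638256   2.50557026  75.        ]
```

View pics/side2.png

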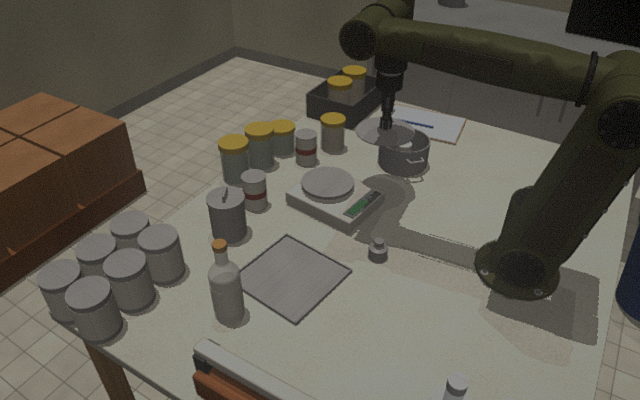

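The lid hangs level from the gripper at (385,130), and the pot has stayed at (404,155). The pan is confirmed at (581,2). On to the tray.

```bash
python3 -m handwheel '[[0,-24,48,0,0],[0,-48,97,0,0],[0,-72,146,0,0],[0,-96,195,0,0],[0,-120,245,0,0],[0,-144,295,0,0],[0,-168,345,0,0],[0,-192,394,0,0],[0,-205,422,0,0],[0,-210,432,0,0]]'
python3 - <<'E'
from h import *
import cv2
s=r.get_state();print(s["tcp_pos"],s["ft_force"],s["grasp_force"],s["tcp_rot"])
E
```

```text
time_s: 6.7
tcp_pos: [498.3, 329.5, 229.1]
tcp_rot: [[-0.918, -0.397, -0.003], [-0.397, 0.918, -0.002], [0.004, -0.001, -1.0]]
ft_force: [0.1, 0.3, -3.3]
gripper_width: 0.41
grasp_force: 51.8
[498.27976188 329.51560977 229.12543566] [ 0.12967421  0.26106206 -3.28663257] 51.83158993721008 [[-9.17699952e-01 -3.97263543e-01 -2.91123738e-03]
 [-3.97257861e-01  9.17704027e-01 -2.34749539e-03]
 [ 3.60422860e-03 -9.97784478e-04 -9.99993007e-01]]
```

```bash
python3 -m handwheel '[[0,0,0,25,0],[0,0,0,60,0],[0,0,0,95,0],[0,0,0,130,0],[0,0,0,155,0],[0,0,0,172,0],[0,0,0,180,0],[0,0,0,185,0],[0,0,0,188,0],[0,0,0,188,0]]'
python3 - <<'E'
from h import *
p=optics.capture("side");q=optics.capture("top")
cv2.imwrite("pics/crop3.png",np.hstack([cv2.resize(i["color"][y:y+130,x:x+130],None,fx=3,fy=3,interpolation=2) for i,x,y in((p,225,210),(q,190,150))]))
E
```

```text
time_s: 7.95
tcp_pos: [498.7, 328.9, 43.8]
tcp_rot: [[-0.918, -0.397, 0.0], [-0.397, 0.918, 0.001], [-0.001, 0.0, -1.0]]
ft_force: [0.3, 0.4, -3.9]
gripper_width: 0.406
grasp_force: 52.0
```

View pics/crop3.png

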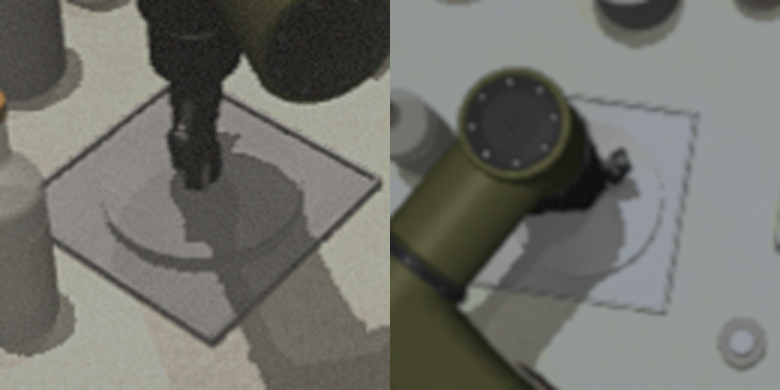

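The lid hovers level in the middle of the tray (crop centre about (205,205)), with all its edges inside the walls. I'll lower it the last few millimetres.

```bash
python3 -m handwheel '[[0,0,0,2,0],[0,0,0,4,0],[0,0,0,5,0],[0,0,0,6,0],[0,0,0,7,0],[0,0,0,7.5,0],[0,0,0,8,0],[0,0,0,8,0],[0,0,0,8,0],[0,0,0,8,0]]'
```

```text
time_s: 9.3
tcp_pos: [498.6, 328.8, 35.7]
tcp_rot: [[-0.918, -0.397, 0.0], [-0.397, 0.918, 0.0], [-0.0, 0.0, -1.0]]
ft_force: [-1.8, -0.2, 1.0]
gripper_width: 0.41
grasp_force: 52.4
```

```bash
python3 -m handwheel '[[0,0,0,0.5,0],[0,0,0,0.5,0],[55,0,0,0.5,0],[80,0,0,0.5,0],[100,0,0,0.5,0],[100,0,0,0.5,0],[100,0,0,-5,0],[100,0,0,-30,0],[100,0,0,-70,0],[100,0,0,-120,0]]'
```

```text
time_s: 10.55
tcp_pos: [498.2, 328.3, 156.1]
tcp_rot: [[-0.918, -0.397, -0.001], [-0.397, 0.918, -0.001], [0.001, -0.001, -1.0]]
ft_force: [1.2, 0.9, 0.9]
gripper_width: 1.0
grasp_force: 0.0
```

```bash
python3 -m handwheel '[[100,0,0,-60,0],[100,25,-52,-90,0],[100,50,-104,-90,0],[100,75,-155,-90,0],[100,100,-207,-90,0],[100,125,-258,-90,0],[100,125,-258,-90,0],[100,125,-258,-90,0],[100,125,-258,-90,0],[100,125,-258,-90,0]]'
python3 - <<'E'
from h import *
P={n:optics.capture(n) for n in("top","side")}
print(r.get_state()["tcp_pos"])
for t,z in(("lid",4),("jar",0),("jar",5),("pot",0)):
    for n in P:
        for d in spotter.pinpoint(t,P[n])[:2]: print(t,n,round(d["conf"],2),np.round(d["location"]),at_z(P[n],*d["location"],z).round())
for n in P:
    for d in spotter.recognise("jar",P[n])[:2]: print(n,d)
a,b=P["top"]["color"],P["side"]["color"]
cv2.imwrite("pics/c4.png",np.vstack([np.hstack([cv2.resize(i[y:y+70,x:x+95],None,fx=4,fy=4,interpolation=2) for i,x,y in s]) for s in (((a,410,190),(b,360,115)),((a,205,180),(b,247,240)))]))
E
```

```text
time_s: 11.8
tcp_pos: [486.2, 43.2, 245.1]
tcp_rot: [[-0.917, -0.398, -0.0], [-0.398, 0.917, -0.0], [0.001, 0.0, -1.0]]
ft_force: [-0.6, -0.4, -0.4]
gripper_width: 1.003
grasp_force: 0.0
[486.13830518  42.93165007 245.16122722]
lid top 0.93 [221. 258.] [484. 318.   4.]
lid side 0.76 [276. 292.] [497. 328.   4.]
lid side 0.74 [180. 324.] [646. -89.   4.]
jar top 0.76 [227. 438.] [ 473. -297.    0.]
jar side 0.59 [160. 402.] [ 481. -338.    0.]
jar top 0.76 [227. 438.] [ 472. -296.    5.]
jar side 0.59 [160. 402.] [ 479. -330.    5.]
pot top 0.59 [228. 442.] [ 469. -311.    0.]
pot side 0.76 [164. 399.] [ 478. -308.    0.]
pot side 0.5 [231. 229.] [753. 269.   0.]
top {'extent': [433.4, 217.6, 457.2, 234.8], 'conf': 0.76}
top {'extent': [319.7, 160.9, 385.2, 239.7], 'conf': 0.34}
side {'extent': [396.9, 138.4, 412.8, 149.3], 'conf': 0.69}
```

View pics/c4.png

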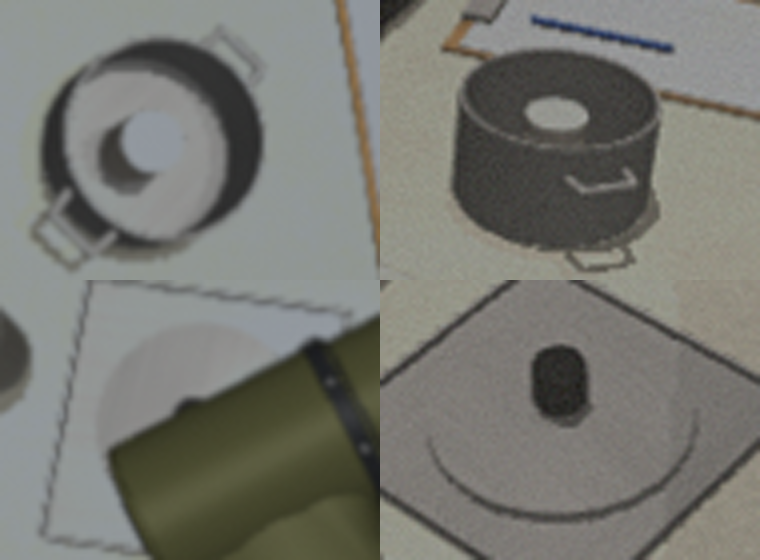

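The lid lies centred and flat in the tray with its knob upright. The jar top shows in the pot at top (448,226) and side (404,143).

```bash
python3 - <<'E'
from h import *
P={n:optics.capture(n) for n in("top","side")}
print(at_z(P["top"],226,448.2,85),at_z(P["side"],143.3,404.3,85))
# pot rim centre
print(at_z(P["top"],190+145/4,410+152/4,97))
for n,x0,y0,w,h in(("top",434,214,30,26),("side",393,134,22,18)):
    g=cv2.cvtColor(P[n]["color"],cv2.COLOR_BGR2GRAY)[y0:y0+h,x0:x0+w]
    m=(cv2.inRange(cv2.GaussianBlur(g,(3,3),0),0,255)); t,m=cv2.threshold(g,0,1,cv2.THRESH_OTSU)
    k,l,s,c=cv2.connectedComponentsWithStats(m); i=1+np.argmax(s[1:,4]); print(n,s[i],c[i]+[x0,y0],at_z(P[n],c[i][1]+y0,c[i][0]+x0,85))
E
```

```text
[ 465.68500976 -307.41372727   85.        ] [ 468.14657356 -309.44373035   85.        ]
[ 463.31611826 -303.29263191   97.        ]
top [  0   0  30  26 635] [450.16062992 225.92283465] [ 466.01638462 -313.92355095   85.        ]
side [  3   5  16   9 104] [403.69230769 143.125     ] [ 470.3285625  -309.42208772   85.        ]
```

```bash
python3 -m handwheel '[[100,20,-39,0,0],[100,40,-79,0,0],[100,60,-119,0,0],[100,80,-160,0,0],[100,100,-201,0,0],[100,120,-242,0,0],[100,140,-283,0,0],[100,157,-315,20,0],[100,157,-315,75,0],[100,157,-315,110,0]]' 35
python3 - <<'E'
from h import *
P={n:optics.capture(n) for n in("top","side")}
a,b=P["top"]["color"],P["side"]["color"]
print(r.get_state()["tcp_pos"])
cv2.imwrite("pics/c5.png",np.hstack([cv2.resize(i[y:y+100,x:x+95],None,fx=4,fy=4,interpolation=2) for i,x,y in ((a,410,170),(b,360,85))]))
E
```

```text
time_s: 13.75
tcp_pos: [465.8, -309.3, 132.2]
tcp_rot: [[-0.919, -0.395, -0.003], [-0.395, 0.919, 0.002], [0.002, 0.003, -1.0]]
ft_force: [0.6, 1.5, 0.3]
gripper_width: 1.0
grasp_force: 0.0
[ 464.63104504 -308.27237057  130.31209525]
```

View pics/c5.png

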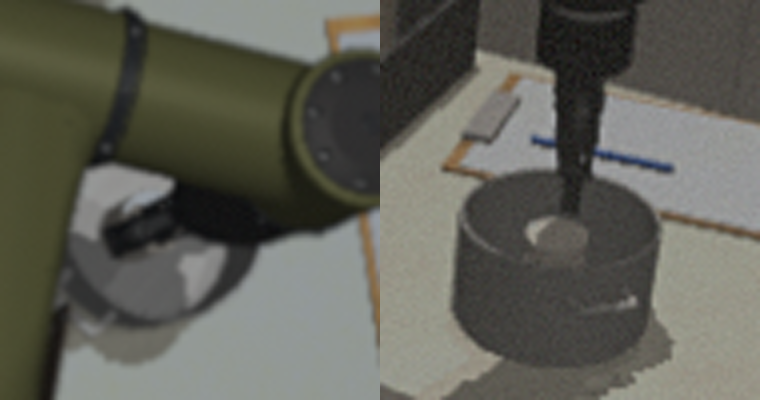

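The fingers straddle the jar: the jar top is at crop (557,238) and the finger above it at (570,200), the same offset as at the knob. I'll go down and grip.

```bash
python3 -m handwheel '[[100,-2,-1,20,0],[100,-2,-1,40,0],[100,-2,-1,58,0],[100,-2,-1,70,0],[100,-2,-1,74,0],[60,-2,-1,74,0],[50,-2,-1,74,0],[40,-2,-1,74,0],[40,-2,-1,74,0],[40,-2,-1,74,0]]' 35
```

```text
time_s: 15.1
tcp_pos: [469.6, -309.5, 62.2]
tcp_rot: [[-0.918, -0.397, 0.001], [-0.397, 0.918, -0.001], [-0.001, -0.001, -1.0]]
ft_force: [-1.2, 1.8, 5.0]
gripper_width: 0.607
grasp_force: 36.7
```

```bash
python3 -m handwheel '[[40,0,0,-6,0],[40,0,0,-20,0],[40,0,0,-45,0],[40,0,0,-75,0],[40,0,0,-105,0],[40,0,0,-132,0],[40,0,0,-145,0],[40,-12,13,-145,0],[40,-38,41,-145,0],[40,-65,70,-145,0]]'
```

```text
time_s: 16.35
tcp_pos: [500.9, -217.5, 204.6]
tcp_rot: [[-0.918, -0.396, -0.002], [-0.396, 0.918, 0.001], [0.002, 0.002, -1.0]]
ft_force: [-0.1, -0.8, -1.4]
gripper_width: 0.612
grasp_force: 37.1
```

```bash
python3 -m handwheel '[[40,-27,29,0,0],[40,-54,58,0,0],[40,-81,87,0,0],[40,-108,116,0,0],[40,-130,140,0,0],[40,-148,159,0,0],[40,-158,169,0,0],[40,-161,172,0,0],[40,-161,172,15,0],[40,-161,172,35,0]]'
python3 - <<'E'
from h import *
P={n:optics.capture(n) for n in("top","side")}
a,b=P["top"]["color"],P["side"]["color"]
print(r.get_state()["tcp_pos"],r.get_state()["ft_force"])
cv2.imwrite("pics/c6.png",np.hstack([cv2.resize(i[y:y+120,x:x+120],None,fx=3,fy=3,interpolation=2) for i,x,y in ((a,300,130),(b,270,110))]))
E
```

```text
time_s: 17.6
tcp_pos: [580.4, 1.9, 170.0]
tcp_rot: [[-0.918, -0.396, -0.0], [-0.396, 0.918, 0.0], [-0.0, 0.0, -1.0]]
ft_force: [-0.2, 0.6, -2.4]
gripper_width: 0.611
grasp_force: 37.1
[578.81817112   1.84712541 166.98879837] [-0.24418517 -0.77264411 -2.06397403]
```

View pics/c6.png

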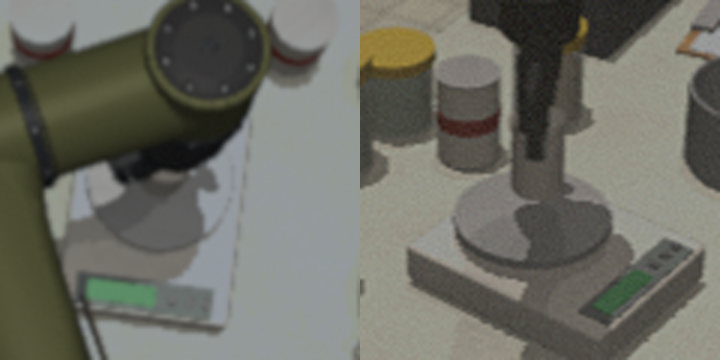

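The jar hangs upright about 35 mm over the pan's centre (jar base at crop (538,190), pan centre (533,220)). I'll lower it slowly.

```bash
python3 -m handwheel '[[40,0,0,12,0],[40,0,0,22,0],[40,0,0,28,0],[40,0,0,30,0],[40,0,0,31.5,0],[40,0,0,33,0],[40,0,0,33.5,0],[40,0,0,34,0],[40,0,0,34,0],[40,0,0,34,0]]'
```

```text
time_s: 18.95
tcp_pos: [580.7, 2.5, 137.3]
tcp_rot: [[-0.918, -0.397, 0.0], [-0.397, 0.918, 0.0], [-0.0, 0.0, -1.0]]
ft_force: [0.2, -0.1, -1.3]
gripper_width: 0.611
grasp_force: 37.1
```

```bash
python3 -m handwheel '[[40,0,0,1,0],[40,0,0,2,0],[40,0,0,3,0],[40,0,0,3.5,0],[40,0,0,4,0],[40,0,0,4,0],[40,0,0,4,0],[40,0,0,4,0],[40,0,0,4,0],[40,0,0,4,0]]'; python3 -c "
from h import *
for _ in range(4): optics.capture('top'); s=r.get_state(); print(s['tcp_pos'][2],s['ft_force'][2])"
```

```text
time_s: 20.2
tcp_pos: [580.6, 2.5, 133.3]
tcp_rot: [[-0.918, -0.397, -0.0], [-0.397, 0.918, 0.0], [-0.0, 0.0, -1.0]]
ft_force: [-0.2, -0.8, -2.6]
gripper_width: 0.609
grasp_force: 37.1
133.28938348909446 -0.7428994102727937
133.28778658411218 -2.0269639905146835
133.2985452591119 -0.912560869292275
133.27155504947163 -1.1065293585538887
```

Not yet in contact, about 1 mm left.

```bash
python3 -m handwheel '[[40,0,0,0.3,0],[40,0,0,0.6,0],[40,0,0,0.9,0],[40,0,0,1.2,0],[40,0,0,1.5,0],[40,0,0,1.5,0],[40,0,0,1.5,0],[40,0,0,1.5,0],[40,0,0,1.5,0],[40,0,0,1.5,0]]'; python3 -c "
from h import *
for _ in range(4): optics.capture('top'); s=r.get_state(); print(s['tcp_pos'][2],s['ft_force'][2])"
```

```text
time_s: 21.65
tcp_pos: [580.8, 2.6, 132.3]
tcp_rot: [[-0.918, -0.397, 0.001], [-0.397, 0.918, 0.0], [-0.001, -0.0, -1.0]]
ft_force: [-1.1, 1.1, 4.9]
gripper_width: 0.61
grasp_force: 37.6
132.26597705141688 5.387555005655307
132.27193754048668 5.473216444338038
132.21745074896265 5.801766995785349
132.24349706807297 6.037921806044371
```

Contact at the expected height. Release and rise.

```bash
python3 -m handwheel '[[65,0,0,0,0],[75,0,0,0,0],[90,0,0,0,0],[100,0,0,0,0],[100,0,0,0,0],[100,0,0,-10,0],[100,0,0,-35,0],[100,0,0,-70,0],[100,0,0,-110,0],[100,0,0,-140,0]]'
```

```text
time_s: 23.1
tcp_pos: [580.8, 2.3, 274.8]
tcp_rot: [[-0.918, -0.397, 0.003], [-0.397, 0.918, 0.0], [-0.003, -0.001, -1.0]]
ft_force: [0.2, 0.1, -0.6]
gripper_width: 0.999
grasp_force: 0.0
```

```bash
python3 -m handwheel '[[100,20,-40,0,0],[100,40,-80,0,0],[100,60,-120,0,0],[100,80,-160,0,0],[100,80,-160,0,0],[100,80,-160,0,0],[100,80,-160,0,0],[100,80,-160,0,0],[100,80,-160,0,0],[100,80,-160,0,0]]'
python3 - <<'E'
from h import *
P={n:optics.capture(n) for n in("top","side")}
cv2.imwrite("pics/c7.png",np.hstack([P[n]["color"][100:350,x:x+380] for n,x in(("top",180),("side",160))]))
E
```

```text
time_s: 24.35
tcp_pos: [570.7, -175.8, 271.8]
tcp_rot: [[-0.918, -0.397, -0.0], [-0.397, 0.918, 0.0], [-0.0, 0.0, -1.0]]
ft_force: [-0.6, 0.8, -0.3]
gripper_width: 0.998
grasp_force: 0.0
```

View pics/c7.png

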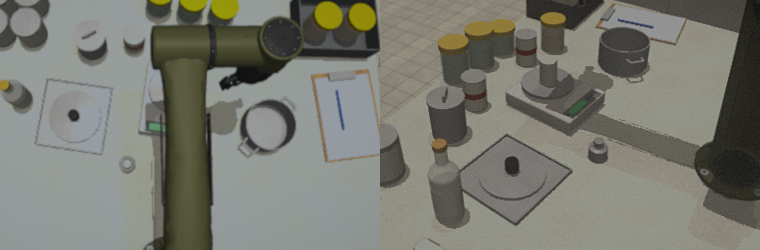

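The jar stands upright in the middle of the pan (crop (548,75)). The lid lies flat in the tray (73,115), and the pot and bystanders are in place.

```bash
python3 -c "
from station import r
print(r.hand_in())"
```

```text
the job is handed in; nothing more can be done
None
```

The job is handed in: the lid lies flat, knob up, in the tray, the jar stands upright in the middle of the pan, and the pot and bystanders look unmoved; the hand-in returned no verdict.

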